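Spray the battery terminals and refit the pack in the sounding receiver

ROBOT

A 6-joint arm with a two-finger parallel gripper is mounted at the origin on the work surface. World frame = base frame: x ahead of the robot, y to its left, z up, the work surface at z = 0. Lengths are in m, angles in degrees, forces in N, time in s.
With the tool pointing down it reaches from about 0.35 to 0.875 m from the base axis. Payload 4.2 kg.
Tool frame: the origin (TCP) lies on the centre line of the jaws, within the pads' length; the fingertips stand r.tip_extent ahead of it and the grasp point (between the pads) lies 11 mm behind it (r.tip_extent is the distance from the TCP to the fingertips, in m); z points along the fingers, y is the line along which they close (so a half turn about z gives the same grasp; the last joint's range is limited). The gripper opens to 87 mm and grips with 3 to 60 N. Pads are 19 mm wide; open, the fingers measure 117 mm over their backs; the gripper's body (75 mm by 190 mm) begins 51 mm behind the grasp point.
Start: joints at [-60.871, 22.042, 0.453, 0, -68.411, -14.817], TCP at [0.155, -0.606, 0.231] pointing down, gripper open.
Joint ranges: [-179.83, 179.83], [-69.29, 118.12], [-61.27, 80.66], [-181.25, 117.63], [-171.15, -9.14], [-177.46, 177.46]. Speed limits (degrees/s): [159.86, 159.86, 180, 180, 180, 180].

INTERFACE

Orientations are given as a 3x3 rotation matrix whose columns are the frame's x, y, z axes.
In Python, from station import r gives the robot as it stands.
- The arm moves only by the shell command python3 -m jog 'ROWS'. ROWS is text: rows parted by semicolons, each of 5 numbers parted by spaces: the opening, from 0 (shut) to 1 (fully open), then the shift along the world's x, y, z in mm, then the turn about the world's z in degrees. In form: hand dx dy dz roll; .... A call has 1 to 5 rows; each row shifts and turns the commanded pose from where the row before left it; what a row does not reach is not made up. A row lasts 1/8 s, in which the tool goes at most 62.5 mm and 10.7 degrees, less where a joint would pass 70% of its speed; a pose out of reach is approached as far as the arm can. A call is refused whole if a number of a shift passes 62.5 or a number of a turn 10.7, either way. A call with a gripper value outside its range is refused whole. The fingers move at their own pace and stop on an object; the grip force is fixed at half the most. Time passes only in rows, so rows that do not move let the fingers close. It gives the time, the measured TCP pose, the force, the opening and the grip force at its end, in the units of the state.
- r.sense(): the state, without advancing time (a new reading comes with each control period).
- r.capture(name): name is "scene" or "top" or "wrist"; returns a dict with "pixels" (384x512x3 uint8, red, green, blue), "fovy" (degrees; the focal length in pixels is half the picture's height over the tangent of half this angle, whatever the lens; pixels are square), "cx", "cy" (the principal point, pixels), "k1" (the pictures are not rectified: a ray, as slopes to the right and down, at radius r is drawn at 1 + k1 r^2 times it, then the intrinsics apply), "origin" and "orientation" of the camera in the world; the wrist camera has in their place "T_tool_cam" (4x4, takes a point from camera to tool coordinates, whose origin is the TCP and whose axes are the flange's). Camera axes: x right, y down, z forward; pixel columns grow to the right and rows downward; lengths in m; the calibration is good to about 2 mm. A picture is of the moment at which its call begins: read the wrist's pose just before it. There is no depth.
- r.finish_job(): hands the job in; it is judged then, once.
The state is a dict: "time_s": time; "joints": joint angles; "joint_velocities": joint speeds; "effort": joint torques, N m; "tcp_pos": TCP position; "ee_rot": TCP orientation; "wrist_force": force on the tool from outside, world axes, zero at the start; "moment": the same for the moment, N m; "gripper_width": opening from 0.0 (shut) to 1.0 (fully open); "gripper_force": force on a finger pad.
Only numpy, scipy, OpenCV 4.12 (cv2) and the standard library are available. Lean on these libraries where they do the work, as an engineer would, in place of code of your own. Each camera call takes 0.05 s, during which the arm holds its last target. There are 200 camera calls.

TASK

Refit the sounding receiver's battery. Bring the pack, lying on its board, up until its brass terminals are right where the contact-cleaner's spray tube is aimed; with the pack left there, press the canister's cap right down and let it spring back up, spraying nothing but the terminals. Then slide the pack terminals first into the receiver's bay until its end plate sits against the receiver, and leave the other things on the bench where they are.

Things in the scene. Friction and masses are not known exactly. Their poses are not given: they have to be found in the camera images.
- receiver: Fixed: wooden board 10 mm thick (x -200 to +250 mm, y -170 to +200 mm) carrying a low grey metal receiver 170 mm deep, 212 mm wide (y -160 to +52 mm), top 85 mm above the bench, front face 60 mm ahead of the origin. Origin: board's underside (bench level) on the bay's centre line. x points into the bay (roughly away from the robot), z up. Place and yaw vary.
- bay_mouth (a point): Centre of the battery bay's mouth in the receiver's front, at the level of the board's top (10 mm above the bench); axes as the receiver's, x points into the bay. The bay is a straight tunnel with the board as its flat floor, no sill: 49 mm wide, 40 mm high, 125 mm deep; the first 12 mm of its side walls flare out to about 59 mm.
- pack: Loose battery pack, 0.3-0.65 kg, flat on the board: black block 108 (x) x 46 (y) x 36 mm. Rear (-x): end plate 6 mm thick, 70 wide, 48 high, wider than the bay, so it is the stop; on it a pull handle, level 8 mm bar 44 mm long along y, axis at x -78, 32 mm up, outer face x -82. Origin: centre of block's underside; x to the terminal end. Home: origin 54 mm inside the bay mouth, square.
- pack_terminals (a point): Middle of the two brass terminal strips on the pack's top at its front edge: 48 mm ahead of the pack's origin, 36 mm above its underside.
- canister: Fixed small aluminium spray canister with paper band, 45 mm across, held upright in a screwed-down steel clip on the board, left (+y) of the bay's centre line. Origin: on the board's top directly under the spot that the spray tube is aimed at; the canister's axis is 155 mm away along its +y. Its yaw and its distance from the bay mouth vary.
- spray_spot (a point): The spot the spray tube is aimed at: 36 mm above the board (the height of the pack's top), on the bay's centre line within a few mm, 48 to 72 mm before the bay mouth. It lies 48 mm beyond the tube's tip, measured level along the tube's direction.
- tube_tip (a point): Free end of the thin white straight spray tube (4 mm thick), which slopes down from the cap's side towards the spray spot; its tip is about 67 mm above the board, clear above the pack (pack top 36 mm, end plate top 48 mm). It moves with the cap.
- cap_top (a point): Centre of the flat top of the canister's white press cap, 20 mm across, 125 mm above the board (135 mm above the bench) when up. Press straight down.
- spray_cap (a joint): How far the sprung cap is pressed down, m: 0 up, 0.006 fully down (hard stop). The spring takes 2.4 N to start and 7.2 N fully down, and returns the cap by itself. It sprays when down by more than half; right down means at least 4.5 mm.
- fuse_holder: Bystander: loose white ceramic fuse holder, 104 x 42 mm, 42 mm high, on the bench right of the board. Origin: centre of the underside.
- filling_nozzle: Bystander: loose steel balloon-filling nozzle standing on its 64 mm foot, 130 mm high, on the bench right of the receiver. Origin: centre of the underside.
- handset_cradle: Bystander, fixed: grey bakelite handset on its cradle, about 130 x 240 mm, 106 mm high, left near side of the bench. Origin: centre of the underside. (A fixed green metal crate, 200 mm high, also stands far left, about 0.8 m from the robot.)
Not all that is in view belongs to the job. Leave any blue or pink look-alike of the pack alone.

How it is judged:
By the outcome, as a careful person would: the job done as asked, in the order asked, and still so for the second after the job is handed in, with the robot touching nothing.
It also fails if it takes over 51 s, if anything falls off the work surface, if the arm or the gripper's body presses on something with over 40 N, if the wrist force passes 120 N, or if a joint passes its speed limit or range.

## Working session

There is one attempt and no reset: what is moved stays moved. The work goes in short steps, Python scripts to look and compute and a shell command to move; the robot and the scene stay as the last step left them, time stands still between calls to the robot, and variables do not carry over. Pictures are saved under pics/ and viewed, at most 10 in all, crops included, and the job is handed in when it is done.

```bash
ls; mkdir -p pics
cat > h.py <<'E'
import numpy as np, cv2, pickle
from station import r
def cap(name,fn):
    s=r.sense(); c=r.capture(name); c['tcp']=np.array(s['tcp_pos']); c['R']=np.array(s['ee_rot'])
    if 'T_tool_cam' in c:
        T=np.array(c['T_tool_cam']); c['origin']=c['tcp']+c['R']@T[:3,3]; c['orientation']=c['R']@T[:3,:3]
    cv2.imwrite('pics/'+fn+'.png',c['pixels'][:,:,::-1]); pickle.dump(c,open('pics/'+fn+'.pkl','wb')); return c
def load(fn): return pickle.load(open('pics/'+fn+'.pkl','rb'))
def KD(c):
    f=192/np.tan(np.radians(c['fovy'])/2); return np.array([[f,0,c['cx']],[0,f,c['cy']],[0,0,1.]]),np.array([c['k1'],0,0,0,0.])
def ray(c,p):
    K,D=KD(c); u=cv2.undistortPoints(np.array(p,float).reshape(-1,1,2),K,D).reshape(-1,2)
    return np.array(c['origin']),np.c_[u,np.ones(len(u))]@np.array(c['orientation']).T
def onz(c,p,z):
    o,d=ray(c,p); return o+d*((z-o[2])/d[:,2])[:,None]
def proj(c,P):
    R=np.array(c['orientation']); K,D=KD(c)
    q=(np.atleast_2d(P)-np.array(c['origin']))@R
    return cv2.projectPoints(q.reshape(-1,1,3),np.zeros(3),np.zeros(3),K,D)[0].reshape(-1,2)
def tri(cs,ps):
    A=np.zeros((3,3));b=np.zeros(3)
    for c,p in zip(cs,ps):
        o,d=ray(c,[p]); d=d[0]/np.linalg.norm(d); M=np.eye(3)-np.outer(d,d); A+=M;b+=M@o
    return np.linalg.solve(A,b)
E
python3 - <<'E'
from h import *
a=cap('scene','s0');b=cap('top','t0')
for c in(a,b):print(c['origin'],np.array(c['orientation']).round(2).tolist(),c['fovy'],c['k1'])
cv2.imwrite('pics/both.png',cv2.resize(np.hstack([a['pixels'],b['pixels']])[:,:,::-1],(800,300)))
s=r.sense();print(s['time_s'],np.array(s['ee_rot']).round(3).tolist(),r.tip_extent,s['gripper_width'])
print(cap('wrist','w0')['T_tool_cam'])
E
```

```text
pics
[ 1.20777942 -0.60770029  1.49757383] [[0.66, 0.62, -0.43], [0.76, -0.53, 0.39], [0.02, -0.57, -0.82]] 42.60124250556958 -0.07541123178097861
[0.40381595 0.02670434 1.20252037] [[-0.01, -1.0, 0.06], [-1.0, 0.01, 0.03], [-0.03, -0.06, -1.0]] 52.691490511036214 -0.02634017619215183
0.1 [[-0.969, -0.247, -0.001], [-0.247, 0.969, 0.002], [0.0, 0.002, -1.0]] 0.008 1.0011229284713286
[[-5.87968437e-04 -9.70790490e-01 -2.39928069e-01  6.48121242e-02]
 [ 9.99999593e-01 -4.06639086e-04 -8.05269850e-04  9.79665289e-04]
 [ 6.84184182e-04 -2.39928445e-01  9.70790334e-01 -1.55564357e-01]
 [ 0.00000000e+00  0.00000000e+00  0.00000000e+00  1.00000000e+00]]
```

View pics/t0.png

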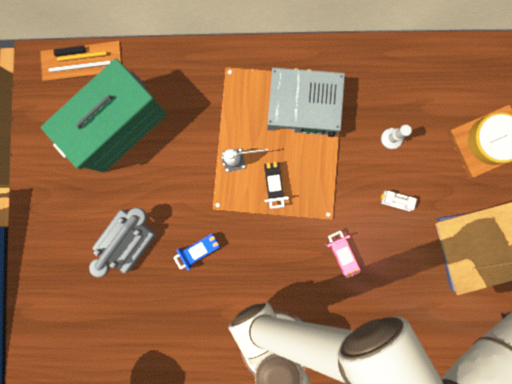

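View pics/s0.png

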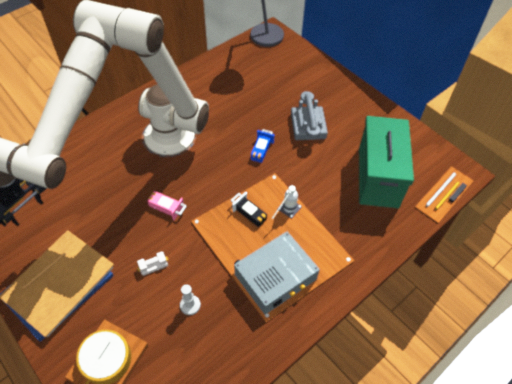

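The top view shows three pack-shaped things: black at (275,183) on the board, blue at (197,251) and pink at (343,253). The black one is the pack, because it lies on the board and has brass terminals at (275,165). The canister is at (232,158) and the receiver at (306,100). I'll confirm this in an enlarged crop.

Run:
```python
from h import *
c=load('t0')
cv2.imwrite('pics/t0c.png',cv2.resize(c['pixels'][60:225,205:355,::-1],None,fx=3.6,fy=3.6,interpolation=cv2.INTER_CUBIC))
# board corners via orange hue mask
hsv=cv2.cvtColor(c['pixels'],cv2.COLOR_RGB2HSV)
sub=hsv[120:225,205:350]
print(hsv[195,235],hsv[225,240],hsv[110,240],hsv[100,300],hsv[185,269])
```

```text
[ 15 184 238] [ 11 167 159] [ 14 176 229] [ 69  17 198] [ 30   3 255]
```

View pics/t0c.png

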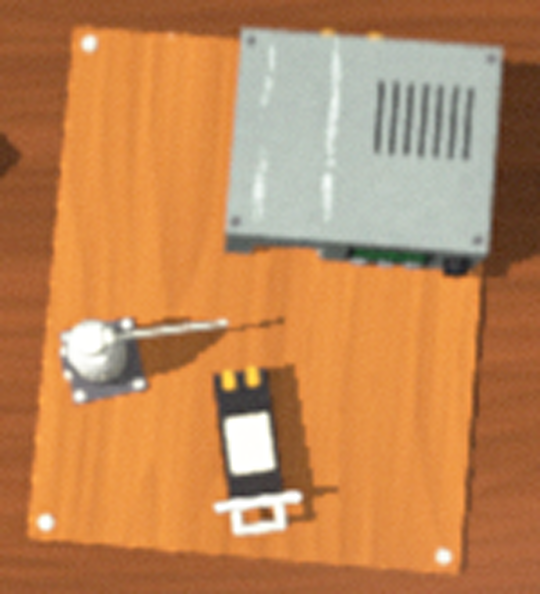

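The crop confirms it: the black pack on the board has two brass terminals at crop (238,380) and its handle at (260,518). The tube tip is near (225,323), and the canister cap near (93,340). Next I'll estimate rough poses from the top view.

Run:
```python
from h import *
c=load('t0'); s=load('s0')
P=lambda x,y:(205+x/3.6,60+y/3.6)
def show(n,p,z): print(n,(onz(c,[P(*p)],z)[0]*1e3).round(1))
show('boardNL',(28,540),.01);show('boardNR',(462,573),.01);show('boardFL',(75,28),.01)
show('recFL',(227,238),.085);show('recFR',(488,258),.085);show('recBL',(241,29),.085);show('recBR',(502,46),.085)
show('term',(241,380),.046);show('blockFL',(214,372),.046);show('blockFR',(268,368),.046)
show('barL',(237,532),.046);show('barR',(286,527),.046);show('plateL',(214,505),.058);show('plateR',(300,494),.058)
show('cap',(93,340),.135);show('tip',(225,323),.077)
```

```text
boardNL [415.8 190.2  10. ]
boardNR [ 384.6 -179.4   10. ]
boardFL [863.4 148.3  10. ]
recFL [658.   17.8  85. ]
recFR [ 638.9 -192.4   85. ]
recBL [831.1   4.5  85. ]
recBR [ 813.5 -207.8   85. ]
term [547.    7.1  46. ]
blockFL [554.   29.5  46. ]
blockFR [556.8 -15.5  46. ]
barL [420.6  11.7  46. ]
barR [424.4 -28.8  46. ]
plateL [442.7  30.5  58. ]
plateR [451.1 -40.   58. ]
cap [568.4 122.4 135. ]
tip [589.9  20.1  77. ]
```

```bash
R='x'; python3 -m jog '1 29 50 6 -2;1 29 50 6 -2;1 29 50 6 -2;1 29 50 6 -2;1 29 50 6 0'; python3 -m jog '1 29 50 4 0;1 29 50 4 0;1 29 50 4 0;1 29 50 4 0;1 29 50 4 0'; python3 -m jog '1 29 50 0 0;1 26 50 0 0;1 0 6 0 0;1 0 0 0 0'
python3 - <<'E'
from h import *
c=cap('wrist','w1');print(c['tcp'],c['R'].round(3).tolist(),c['fovy'],c['k1'],r.sense()['time_s'])
E
```

```text
time_s: 0.78
tcp_pos: [0.3, -0.3539, 0.2606]
ee_rot: [[-0.994, -0.109, 0.0], [-0.109, 0.994, 0.0], [-0.0, 0.0, -1.0]]
wrist_force: [1.7, 0.1, -0.4]
gripper_width: 1.0
gripper_force: 0.0
time_s: 1.4
tcp_pos: [0.445, -0.1037, 0.2808]
ee_rot: [[-0.994, -0.11, 0.0], [-0.11, 0.994, 0.0], [-0.0, 0.0, -1.0]]
wrist_force: [0.7, -0.9, 0.1]
gripper_width: 0.998
gripper_force: 0.0
time_s: 1.9
tcp_pos: [0.4991, 0.0007, 0.2801]
ee_rot: [[-0.994, -0.111, -0.001], [-0.111, 0.994, -0.0], [0.001, -0.0, -1.0]]
wrist_force: [-0.3, -0.3, 0.4]
gripper_width: 1.001
gripper_force: 0.0
[0.49911139 0.00067387 0.28010198] [[-0.994, -0.111, -0.001], [-0.111, 0.994, -0.0], [0.001, -0.0, -1.0]] 67.20638252537019 -0.02065457386608096 1.95
```

View pics/w1.png

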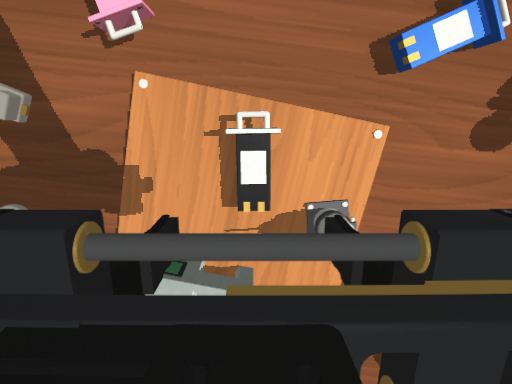

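The wrist view shows the pack with its handle at (253,115), plate at (253,131) and terminals at (247,207) and (261,207). The canister base is at (330,220), and the gripper hides everything further ahead. I'll measure the pack here, then move forward to see the tube and the bay.

```bash
python3 -m jog '1 30 0 10 0;1 50 0 10 0;1 50 0 10 0;1 20 0 10 0;1 0 0 0 0'
python3 - <<'E'
from h import *
c=cap('wrist','w2');print(c['tcp'],r.sense()['time_s'])
cv2.imwrite('pics/w2c.png',cv2.resize(c['pixels'][0:260,:,::-1],(800,406),interpolation=cv2.INTER_CUBIC))
w=load('w1');hsv=cv2.cvtColor(w['pixels'],cv2.COLOR_RGB2HSV)
m=((hsv[...,0]>20)&(hsv[...,0]<32)&(hsv[...,1]>120)&(hsv[...,2]>120)).astype(np.uint8)
m[:190]=0;m[216:]=0
n,l,st,ce=cv2.connectedComponentsWithStats(m)
for i in range(1,n):
    if st[i,4]>6: print('brass',st[i],ce[i].round(1),(onz(w,[ce[i]],.046)*1e3).round(1))
# white bar and plate
m=((hsv[...,1]<70)&(hsv[...,2]>140)).astype(np.uint8); m[:105]=0;m[190:]=0;m[:,:215]=0;m[:,290:]=0
for row in range(108,138,2):
    x=np.where(m[row])[0]; print(row,(x.min(),x.max(),len(x)) if len(x) else '')
E
```

```text
time_s: 2.58
tcp_pos: [0.6502, -0.0012, 0.3202]
ee_rot: [[-0.994, -0.107, -0.0], [-0.107, 0.994, -0.0], [0.0, -0.0, -1.0]]
wrist_force: [-1.0, 0.1, -0.2]
gripper_width: 0.998
gripper_force: 0.0
[ 0.65023003 -0.00123302  0.32021599] 2.625
brass [244 202   5  10  50] [246.  206.5] [[ 5.525e+02 -2.000e-01  4.600e+01]]
brass [259 202   5  10  48] [260.9 206.5] [[550.2  20.7  46. ]]
108 
110 
112 (np.int64(237), np.int64(268), 32)
114 (np.int64(237), np.int64(269), 33)
116 (np.int64(237), np.int64(269), 33)
118 (np.int64(237), np.int64(269), 11)
120 (np.int64(237), np.int64(269), 11)
122 (np.int64(237), np.int64(269), 12)
124 (np.int64(237), np.int64(269), 12)
126 (np.int64(237), np.int64(269), 12)
128 (np.int64(235), np.int64(279), 27)
130 (np.int64(225), np.int64(280), 56)
132 (np.int64(225), np.int64(280), 56)
134 
136
```

View pics/w2c.png

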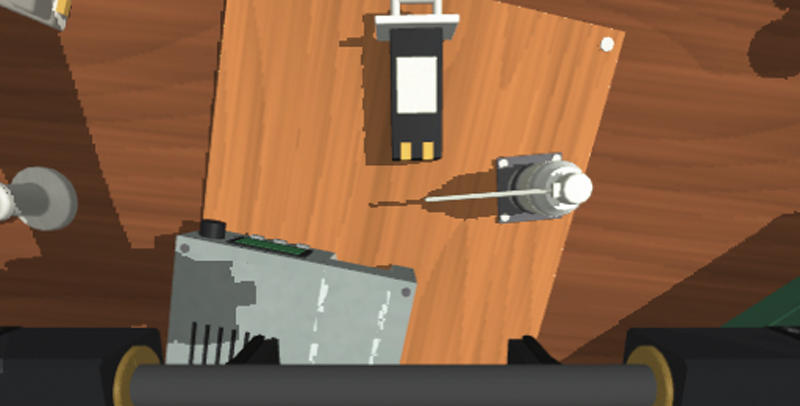

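In this view the terminals are at crop (417,150), the tube tip at (426,200), the cap at (575,188), and the receiver's top front edge runs from (177,237) to (416,280).

Run:
```python
from h import *
w=load('w2');t=load('t0');w1=load('w1')
Q=lambda x,y:(x*.64,y*.64)
P=lambda x,y:(205+x/3.6,60+y/3.6)
f=lambda n,v:print(n,(np.array(v)*1e3).round(1))
f('tip',tri([w,t],[Q(426,200),P(226,323)])); f('tip z77',onz(w,[Q(426,200)],.077))
f('cap z135',onz(w,[Q(575,188)],.135)); f('cap tri',tri([w,t],[Q(575,188),P(93,338)]))
f('canister clip corners',onz(w,[Q(497,160),Q(500,220)],.012))
f('recFR,FL',onz(w,[Q(177,237),Q(416,281)],.085)); f('screws R L',onz(w,[Q(185,247),Q(406,292)],.085))
f('screws top',onz(t,[P(477,240),P(235,221)],.085))
f('board NL w1',onz(w1,[(389,127),(136,71)],.01)); f('pins w1',onz(w1,[(378,134),(143,84)],.011)); f('pins top',onz(t,[P(45,522),P(443,556)],.011))
f('term w2',onz(w,[Q(405,150),Q(428,150)],.046))
f('bar w1',onz(w1,[(237,114.5),(269.5,114.5)],.046)); f('plate top w1',onz(w1,[(225,131),(280.5,131)],.058))
hsv=cv2.cvtColor(w1['pixels'],cv2.COLOR_RGB2HSV); m=(hsv[...,2]<60)
for row in range(140,205,12):
    x=np.where(m[row,225:285])[0]+225; f(row,onz(w1,[(x.min(),row),(x.max()+1,row)],.046))
```

```text
tip [592.   21.   70.5]
tip z77 [[592.8  22.3  77. ]]
cap z135 [[571.2 126.  135. ]]
cap tri [570.3 122.7 141.2]
canister clip corners [[548.1  92.   12. ]
 [605.6 104.4  12. ]]
recFR,FL [[ 646.5 -188.9   85. ]
 [ 663.1   21.6   85. ]]
screws R L [[ 654.5 -182.    85. ]
 [ 673.9   14.    85. ]]
screws top [[ 653.7 -183.8   85. ]
 [ 671.9   11.2   85. ]]
board NL w1 [[ 421.4  193.1   10. ]
 [ 385.6 -172.    10. ]]
pins w1 [[ 433.   178.8   11. ]
 [ 401.8 -161.4   11. ]]
pins top [[ 431.1  175.4   11. ]
 [ 399.2 -163.4   11. ]]
term w2 [[5.513e+02 1.000e-01 4.600e+01]
 [5.491e+02 2.090e+01 4.600e+01]]
bar w1 [[429.2 -25.1  46. ]
 [424.5  17.   46. ]]
plate top w1 [[451.5 -37.8  58. ]
 [443.6  32.9  58. ]]
140 [[462.1 -23.2  46. ]
 [457.2  20.5  46. ]]
152 [[477.8 -20.3  46. ]
 [473.1  22.5  46. ]]
164 [[494.  -18.7  46. ]
 [489.2  24.5  46. ]]
176 [[510.5 -17.1  46. ]
 [505.6  26.5  46. ]]
188 [[527.3 -15.4  46. ]
 [522.4  28.7  46. ]]
200 [[544.3 -12.3  46. ]
 [539.5  30.8  46. ]]
```

```bash
python3 -m jog '1 -45 -1 -30 0;1 -45 -1 -30 0;1 -45 -1 -30 0;1 -45 0 -40 0;1 -45 0 -40 0'; python3 -m jog '1 0 0 -45 0;1 0 0 -40 0;1 0 0 -27 0;1 0 0 0 0'
python3 - <<'E'
from h import *
c=cap('wrist','w3');print(c['tcp'])
cv2.imwrite('pics/w3c.png',c['pixels'][60:384,60:460,::-1])
E
```

```text
time_s: 3.25
tcp_pos: [0.4214, -0.0036, 0.15]
ee_rot: [[-0.994, -0.109, 0.001], [-0.109, 0.994, 0.001], [-0.001, 0.001, -1.0]]
wrist_force: [0.3, -0.9, -0.6]
gripper_width: 0.999
gripper_force: 0.0
time_s: 3.75
tcp_pos: [0.4219, -0.0038, 0.0377]
ee_rot: [[-0.994, -0.109, -0.004], [-0.109, 0.994, -0.002], [0.005, -0.001, -1.0]]
wrist_force: [-0.1, 0.1, 0.0]
gripper_width: 1.0
gripper_force: 0.0
[ 0.42194101 -0.00379389  0.03765805]
```

View pics/w3c.png

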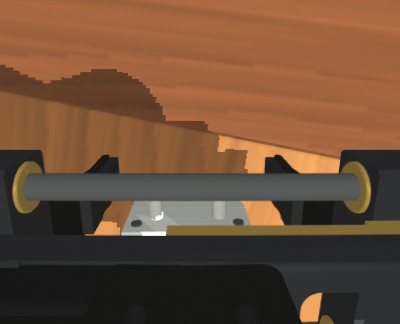

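The view shows the end plate and the two handle arms between the fingers, so I'll close on the handle.

```bash
python3 -m jog '1 3 0 0 0;0 0 0 0 0;0 0 0 0 0;0 0 0 0 0;0 0 0 0 0'; python3 -m jog '0 0 0 0 0;0 0 0 0 0;0 0 0 0 0'
```

```text
time_s: 4.42
tcp_pos: [0.4275, -0.0025, 0.0386]
ee_rot: [[-0.994, -0.11, 0.0], [-0.11, 0.994, 0.0], [-0.0, 0.0, -1.0]]
wrist_force: [-0.5, 0.2, 1.5]
gripper_width: 0.632
gripper_force: 0.0
time_s: 4.8
tcp_pos: [0.427, -0.0029, 0.0385]
ee_rot: [[-0.994, -0.11, -0.001], [-0.11, 0.994, -0.0], [0.001, -0.0, -1.0]]
wrist_force: [0.4, -2.5, 1.9]
gripper_width: 0.491
gripper_force: 30.0
```

```bash
python3 -m jog '0 9 -2 0 -2.4;0 9 -2 0 -2.4;0 9 -2 0 -2.4;0 9 -2 0 -2.4;0 9 -1 0 -2.2'; python3 -m jog '0 6 0 0 0;0 0 0 0 0'
python3 - <<'E'
from h import *
c=cap('top','t1');cap('scene','s1')
cv2.imwrite('pics/t1c.png',cv2.resize(c['pixels'][110:220,205:355,::-1],None,fx=5,fy=5,interpolation=cv2.INTER_CUBIC))
E
```

```text
time_s: 5.42
tcp_pos: [0.4693, -0.012, 0.0384]
ee_rot: [[-0.995, 0.097, -0.008], [0.097, 0.995, -0.001], [0.007, -0.002, -1.0]]
wrist_force: [-10.7, 3.3, 12.1]
gripper_width: 0.492
gripper_force: 30.0
time_s: 5.68
tcp_pos: [0.4723, -0.0127, 0.0383]
ee_rot: [[-0.995, 0.097, -0.014], [0.097, 0.995, -0.003], [0.013, -0.004, -1.0]]
wrist_force: [-13.9, 3.8, 16.2]
gripper_width: 0.488
gripper_force: 30.0
```

View pics/t1c.png

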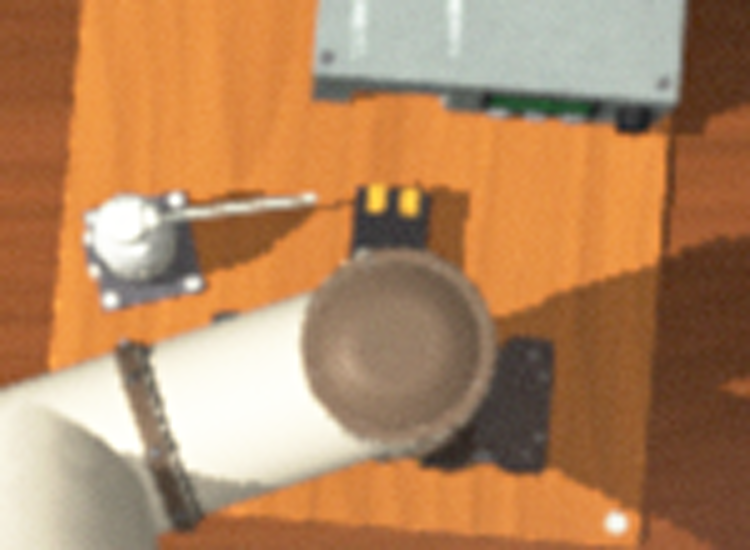

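Here the terminals at crop (375,199) and (410,202) are close to the tube's aim line, which runs through the tip at (312,199). I'll measure the remaining error.

```bash
python3 - <<'E'
from h import *
c=load('t1')
def brass(c,a,b,x0,x1):
    hsv=cv2.cvtColor(c['pixels'],cv2.COLOR_RGB2HSV)
    m=((hsv[...,0]>18)&(hsv[...,0]<34)&(hsv[...,1]>120)&(hsv[...,2]>150)).astype(np.uint8)
    k=np.zeros_like(m);k[a:b,x0:x1]=m[a:b,x0:x1]
    n,l,st,ce=cv2.connectedComponentsWithStats(k)
    return [(st[i,4],ce[i].round(1)) for i in range(1,n) if st[i,4]>3]
g=brass(c,140,158,275,292);print(g)
G=[onz(c,[x[1]],.046)[0]*1e3 for x in g];print(G,np.mean(G,0))
P=lambda x,y:(205+x/5,110+y/5)
tip=onz(c,[P(313,199)],.077)[0]*1e3;cap=onz(c,[P(140,222)],.135)[0]*1e3
d=(tip-cap)[:2];L=np.hypot(*d);d/=L;print(tip,cap,L,d,'spot',tip[:2]+48*d)
sh=onz(c,[P(358,187),P(432,192)],.046)*1e3;print('front corners',sh)
E
python3 -m jog '0 0 0 0 0'
```

```text
[(np.int32(15), array([280., 149.])), (np.int32(18), array([286.3, 150. ]))]
[array([596.75528808, -17.66904314,  46.        ]), array([593.49689627, -36.52375103,  46.        ])] [595.12609218 -27.09639708  46.        ]
[589.67212388  19.77501194  77.        ] [568.42296113 116.36372229 135.        ] 98.89846250267703 [ 0.21485837 -0.97664522] spot [599.98532578 -27.10395847]
front corners [[601.72950126  -7.52281027  46.        ]
 [598.15484775 -51.87528688  46.        ]]
time_s: 5.9
tcp_pos: [0.4723, -0.0127, 0.0384]
ee_rot: [[-0.995, 0.097, -0.013], [0.097, 0.995, -0.002], [0.013, -0.004, -1.0]]
wrist_force: [-14.3, 2.3, 15.9]
gripper_width: 0.49
gripper_force: 30.0
```

```bash
python3 -m jog '0 3 0 1 0;0 3 0 0 0;0 0 0 0 0;0 0 0 0 0'
cat >> h.py <<'E'
def brass(c,a,b,x0,x1,z=.046):
    hsv=cv2.cvtColor(c['pixels'],cv2.COLOR_RGB2HSV)
    m=((hsv[...,0]>18)&(hsv[...,0]<34)&(hsv[...,1]>120)&(hsv[...,2]>150)).astype(np.uint8)
    k=np.zeros_like(m);k[a:b,x0:x1]=m[a:b,x0:x1]
    n,l,st,ce=cv2.connectedComponentsWithStats(k)
    return [(st[i,4],(onz(c,[ce[i]],z)[0]*1e3).round(1)) for i in range(1,n) if st[i,4]>3]
E
python3 - <<'E'
from h import *
c=cap('top','t2');print(brass(c,138,158,270,295))
E
```

```text
time_s: 6.4
tcp_pos: [0.4849, -0.0115, 0.0393]
ee_rot: [[-0.995, 0.096, 0.0], [0.096, 0.995, 0.0], [-0.0, 0.0, -1.0]]
wrist_force: [-0.6, 0.4, -2.3]
gripper_width: 0.488
gripper_force: 30.0
[(np.int32(16), array([608.7, -15.8,  46. ])), (np.int32(13), array([606.6, -35.8,  46. ]))]
```

```bash
python3 -m jog '0 -4 0 0 0;0 -4 -1 0 0;0 0 0 0 0;0 0 0 0 0'
python3 - <<'E'
from h import *
c=cap('top','t3');print(brass(c,138,158,270,295))
E
```

```text
time_s: 6.95
tcp_pos: [0.4761, -0.0126, 0.0395]
ee_rot: [[-0.995, 0.096, -0.001], [0.096, 0.995, -0.0], [0.001, -0.0, -1.0]]
wrist_force: [-1.1, 0.4, -2.4]
gripper_width: 0.492
gripper_force: 30.0
[(np.int32(18), array([599.8, -16.7,  46. ])), (np.int32(18), array([597.2, -36.3,  46. ]))]
```

```bash
python3 -m jog '0 1.5 -0.5 0 0;0 0 0 0 0;1 0 0 0 0;1 0 0 0 0;1 0 0 0 0'; python3 -m jog '1 0 0 0 0;1 0 0 0 0;1 0 0 40 0;1 0 0 60 0;1 30 0 50 0'; python3 -m jog '1 45 0 30 0;1 45 0 30 0;1 45 0 20 0;1 0 0 0 0'
python3 - <<'E'
from h import *
c=cap('top','t4')
c=cap('wrist','w4');print(c['tcp'])
cv2.imwrite('pics/w4c.png',cv2.resize(c['pixels'][0:260,:,::-1],(800,406),interpolation=cv2.INTER_CUBIC))
E
```

```text
time_s: 7.62
tcp_pos: [0.4787, -0.013, 0.0399]
ee_rot: [[-0.995, 0.096, 0.001], [0.096, 0.995, 0.0], [-0.001, 0.0, -1.0]]
wrist_force: [0.1, -0.4, 0.3]
gripper_width: 0.744
gripper_force: 0.0
time_s: 8.25
tcp_pos: [0.507, -0.0132, 0.1919]
ee_rot: [[-0.995, 0.095, 0.0], [0.095, 0.995, 0.0], [-0.0, 0.0, -1.0]]
wrist_force: [2.3, 0.4, 0.3]
gripper_width: 0.997
gripper_force: 0.0
time_s: 8.75
tcp_pos: [0.6457, -0.013, 0.2696]
ee_rot: [[-0.995, 0.096, 0.002], [0.096, 0.995, 0.0], [-0.002, 0.0, -1.0]]
wrist_force: [-0.1, 0.4, -0.5]
gripper_width: 1.003
gripper_force: 0.0
[ 0.6435466  -0.01301451  0.26860254]
```

View pics/w4c.png

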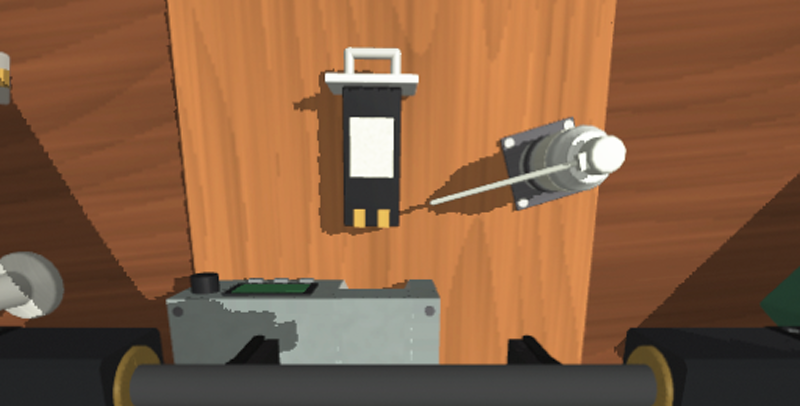

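The view shows the terminals at crop (359,218) and (384,218), the tube tip at (432,204), the cap at (609,154), and the pack square to the receiver front (edge 168–439 at row 297).

Run:
```python
from h import *
w=load('w4');Q=lambda x,y:(x*.64,y*.64)
b=brass(w,125,150,215,260);print(b);T=np.mean([x[1] for x in b],0)
tip=onz(w,[Q(432,204)],.077)[0]*1e3;cap=onz(w,[Q(609,154)],.135)[0]*1e3
d=(tip-cap)[:2];L=np.hypot(*d);d/=L;s=tip[:2]+48*d;print('tip',tip,'cap',cap,L,d,'spot',s,cap[:2]+155*d,'term-spot',T[:2]-s)
F=onz(w,[Q(168,297),Q(439,296)],.085)*1e3;print('rec',F)
t=load('t4');print(brass(t,138,158,270,295))
hsv=cv2.cvtColor(w['pixels'],cv2.COLOR_RGB2HSV)
m=((hsv[...,1]<40)&(hsv[...,2]>215)).astype(np.uint8);k=np.zeros_like(m);k[80:120,372:405]=m[80:120,372:405]
n,l,st,ce=cv2.connectedComponentsWithStats(k)
for i in range(1,n):
  if st[i,4]>40: print('cap',st[i],ce[i],(onz(w,[ce[i]],.135)*1e3).round(1))
```

```text
[(np.int32(79), array([599.8, -35.5,  46. ])), (np.int32(80), array([601.8, -16.2,  46. ]))]
tip [593.45649201  22.50970772  77.        ] cap [571.21545529 128.62702959 135.        ] 108.42301284063937 [ 0.20513207 -0.9787343 ] spot [603.30283122 -24.4695388 ] [603.01092566 -23.07678732] term-spot [-2.50283122 -1.3804612 ]
rec [[ 643.54891475 -187.57690395   85.        ]
 [ 663.11496605   21.91921119   85.        ]]
[(np.int32(12), array([601.3, -17.7,  46. ])), (np.int32(16), array([599.7, -37.8,  46. ]))]
cap [372  81  28  29 468] [387.20726496  95.73290598] [[568.4 126.1 135. ]]
cap [372 111  17   6  59] [380.22033898 113.76271186] [[584.6 119.5 135. ]]
```

```bash
python3 -m jog '0 -20 28 -10 0;0 -27 55 -20 0;0 -27 55 -20 0;0 0 0 -20 0;0 0 0 -20 0'; python3 -m jog '0 0 0 -10 0;0 0 0 -10 0;0 0 0 0 0;0 0 0 0 0'
python3 - <<'E'
from h import *
s=r.sense();print(s['tcp_pos'],s['wrist_force'])
c=cap('scene','s4')
p=proj(c,[[.570,.125,.135]])[0];x,y=p.astype(int);print(p)
i=c['pixels'][y-50:y+50,x-50:x+50,::-1]
i=cv2.resize(i,None,fx=6,fy=6,interpolation=cv2.INTER_CUBIC);cv2.imwrite('pics/s4c.png',i)
E
```

```text
time_s: 9.48
tcp_pos: [0.5684, 0.1221, 0.1801]
ee_rot: [[-0.996, 0.093, -0.001], [0.093, 0.996, -0.0], [0.001, -0.0, -1.0]]
wrist_force: [-0.3, -0.6, 0.1]
gripper_width: 0.519
gripper_force: 0.0
time_s: 9.98
tcp_pos: [0.5711, 0.1215, 0.1613]
ee_rot: [[-0.995, 0.096, 0.001], [0.096, 0.995, 0.0], [-0.001, 0.0, -1.0]]
wrist_force: [-0.1, -0.3, 1.2]
gripper_width: 0.063
gripper_force: 0.0
[0.57106942 0.1214982  0.16134935] [-0.07505705 -0.28717129  1.1585801 ]
[290.0912745  188.06176026]
```

View pics/s4c.png

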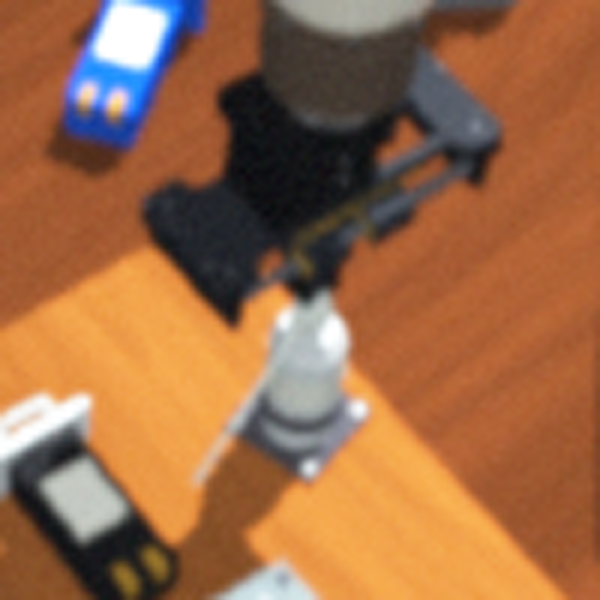

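The closed fingers stand just above the white cap at crop (318,295), in line with it. I'll press now, in small steps.

```bash
python3 -m jog '0 0 3 -7 0;0 0 0 -7 0;0 0 0 -3 0;0 0 0 0 0'; python3 -m jog '0 0 0 -2 0;0 0 0 -2 0;0 0 0 -1 0;0 0 0 0 0'
```

```text
time_s: 10.52
tcp_pos: [0.5704, 0.1246, 0.1436]
ee_rot: [[-0.995, 0.095, -0.001], [0.095, 0.995, -0.0], [0.001, -0.0, -1.0]]
wrist_force: [-0.6, -0.2, 0.7]
gripper_width: 0.007
gripper_force: 0.0
time_s: 11.02
tcp_pos: [0.5709, 0.1248, 0.1394]
ee_rot: [[-0.995, 0.095, 0.001], [0.095, 0.995, 0.0], [-0.001, 0.0, -1.0]]
wrist_force: [-2.3, 1.2, 5.7]
gripper_width: 0.008
gripper_force: 2.7
```

```bash
python3 -m jog '0 0 0 -2 0;0 0 0 -2 0;0 0 0 0 0;0 0 0 0 0'
```

```text
time_s: 11.52
tcp_pos: [0.571, 0.125, 0.137]
ee_rot: [[-0.995, 0.095, 0.002], [0.095, 0.995, 0.001], [-0.002, 0.001, -1.0]]
wrist_force: [-5.3, 2.2, 11.7]
gripper_width: 0.006
gripper_force: 5.9
```

The force is 11.7 N, above the 7.2 N full-travel spring load, so the cap is at its hard stop. I'll release it and go back to the handle.

```bash
python3 -m jog '0 0 0 4 0;0 0 0 4 0;0 0 0 15 0;0 0 0 40 0;0 0 0 10 0'; python3 -m jog '1 -30 -40 0 0;1 -32 -48 0 0;1 -30 -50 -10 0;1 0 0 -50 0;1 0 0 0 0'
python3 - <<'E'
from h import *
c=cap('top','t5');print(brass(c,138,158,270,295))
c=cap('scene','s5')
i=c['pixels'][138:238,240:340,::-1]
j=load('s0')['pixels'][138:238,240:340,::-1]
cv2.imwrite('pics/s5c.png',cv2.resize(np.hstack([i,j]),None,fx=4,fy=4,interpolation=cv2.INTER_CUBIC))
E
```

```text
time_s: 12.15
tcp_pos: [0.5723, 0.125, 0.2108]
ee_rot: [[-0.995, 0.095, 0.005], [0.095, 0.995, 0.002], [-0.005, 0.002, -1.0]]
wrist_force: [-0.5, 0.6, -0.3]
gripper_width: 0.003
gripper_force: 0.0
time_s: 12.78
tcp_pos: [0.4757, -0.0146, 0.1451]
ee_rot: [[-0.995, 0.097, -0.008], [0.097, 0.995, -0.002], [0.008, -0.003, -1.0]]
wrist_force: [0.5, 0.1, 0.9]
gripper_width: 0.488
gripper_force: 0.0
[(np.int32(15), array([600.8, -17.5,  46. ])), (np.int32(17), array([599.2, -36.9,  46. ]))]
```

View pics/s5c.png

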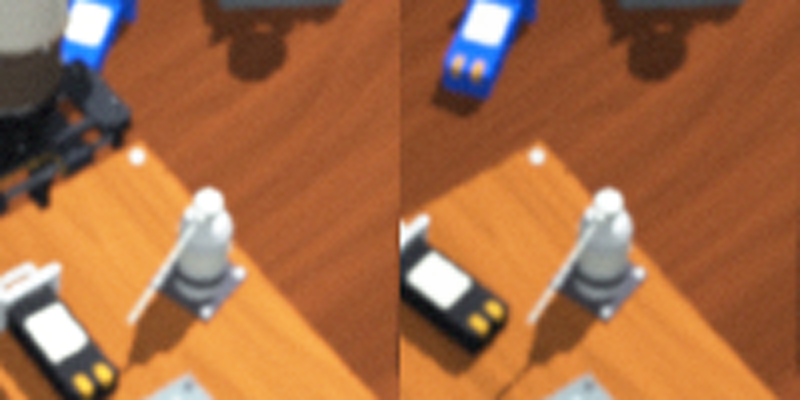

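The cap is back up and the pack hasn't moved (left is now, right is the start). Next I'll regrip the handle.

```bash
python3 -m jog '1 2 1 0 0;1 0 0 0 0;1 0 0 0 0;1 0 0 -30 0;1 0 0 -40 0'; python3 -m jog '1 0 0 -33 0;1 0 0 0 0;0 0 0 0 0;0 0 0 0 0;0 0 0 0 0'; python3 -m jog '0 0 0 0 0;0 0 0 0 0;0 0 0 0 0;0 0 0 0 0'
```

```text
time_s: 13.5
tcp_pos: [0.482, -0.0119, 0.0783]
ee_rot: [[-0.995, 0.095, 0.004], [0.095, 0.995, 0.001], [-0.004, 0.002, -1.0]]
wrist_force: [-0.2, -0.2, -0.4]
gripper_width: 0.991
gripper_force: 0.0
time_s: 14.12
tcp_pos: [0.4814, -0.0122, 0.0459]
ee_rot: [[-0.995, 0.096, 0.002], [0.096, 0.995, 0.001], [-0.002, 0.001, -1.0]]
wrist_force: [-0.2, -1.1, -0.1]
gripper_width: 0.742
gripper_force: 0.0
time_s: 14.62
tcp_pos: [0.4806, -0.0125, 0.045]
ee_rot: [[-0.995, 0.096, -0.0], [0.096, 0.995, -0.0], [0.0, -0.0, -1.0]]
wrist_force: [-0.7, -0.3, 3.6]
gripper_width: 0.489
gripper_force: 30.0
```

```bash
python3 -m jog '0 8 -0.8 0 0;0 8 -0.8 0 0;0 8 -0.8 0 0;0 8 -0.8 0 0;0 8 -0.8 0 0'; python3 -m jog '0 0 0 0 0'
python3 - <<'E'
from h import *
c=cap('top','t6');print(brass(c,120,158,265,295))
cv2.imwrite('pics/t6c.png',cv2.resize(c['pixels'][110:220,205:355,::-1],None,fx=5,fy=5,interpolation=cv2.INTER_CUBIC))
E
```

```text
time_s: 15.25
tcp_pos: [0.5089, -0.0187, 0.0449]
ee_rot: [[-0.995, 0.098, -0.026], [0.098, 0.995, -0.005], [0.025, -0.007, -1.0]]
wrist_force: [-23.5, 1.6, 29.9]
gripper_width: 0.488
gripper_force: 30.1
time_s: 15.38
tcp_pos: [0.5121, -0.0185, 0.0449]
ee_rot: [[-0.995, 0.097, -0.019], [0.098, 0.995, -0.004], [0.018, -0.006, -1.0]]
wrist_force: [-18.4, -0.3, 22.5]
gripper_width: 0.494
gripper_force: 30.1
[(np.int32(14), array([632.7, -23.9,  46. ])), (np.int32(11), array([632. , -44.6,  46. ]))]
```

```bash
python3 -m jog '0 0 2 2 0;0 0 0 0 0'
python3 - <<'E'
from h import *
c=cap('top','t7');print(brass(c,120,158,265,295))
cv2.imwrite('pics/t7c.png',cv2.resize(c['pixels'][110:200,225:325,::-1],None,fx=7,fy=6,interpolation=cv2.INTER_CUBIC))
E
```

```text
time_s: 15.68
tcp_pos: [0.5198, -0.0145, 0.0462]
ee_rot: [[-0.995, 0.096, -0.002], [0.096, 0.995, -0.0], [0.002, -0.0, -1.0]]
wrist_force: [-1.8, -1.0, -1.8]
gripper_width: 0.492
gripper_force: 30.0
[(np.int32(17), array([639.6, -19.4,  46. ])), (np.int32(13), array([638.1, -39.2,  46. ]))]
```

View pics/t7c.png

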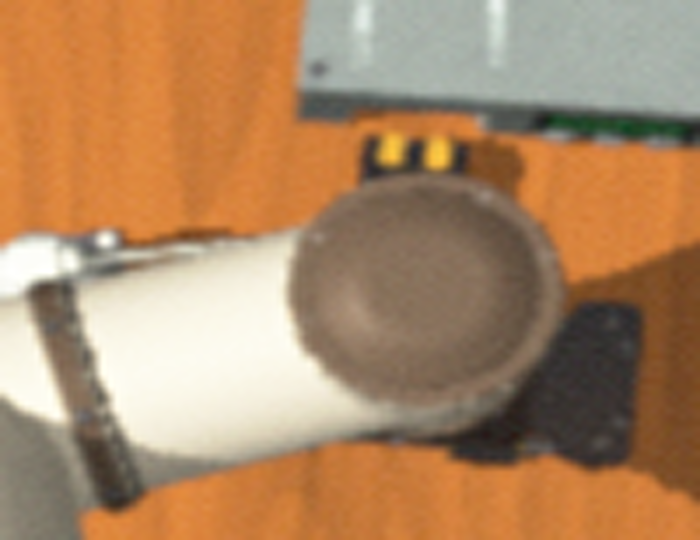

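The terminals at crop (413,153) are just before the bay mouth, whose notch spans 355–485 at row about 115. The alignment is within about 1–2 mm, so I'll keep pushing in.

```bash
python3 -m jog '0 5 -1.5 0 0;0 5 -1 0 0;0 5 -0.5 0 0;0 0 0 0 0'; python3 -m jog '0 5 -0.5 0 0;0 5 -0.5 0 0;0 5 -0.5 0 0;0 0 0 0 0'
python3 - <<'E'
from h import *
c=cap('top','t8');print(brass(c,120,158,265,295))
E
```

```text
time_s: 16.23
tcp_pos: [0.5371, -0.0173, 0.0468]
ee_rot: [[-0.995, 0.096, 0.002], [0.096, 0.995, 0.0], [-0.002, 0.0, -1.0]]
wrist_force: [1.8, -0.5, -3.6]
gripper_width: 0.493
gripper_force: 30.0
time_s: 16.73
tcp_pos: [0.5517, -0.0188, 0.0469]
ee_rot: [[-0.995, 0.095, 0.002], [0.095, 0.995, 0.0], [-0.002, 0.0, -1.0]]
wrist_force: [-0.4, 0.6, -2.2]
gripper_width: 0.492
gripper_force: 30.0
[]
```

The front is about 20 mm inside and running freely. I'll release here and turn the closed fingers 90° so the gripper body stays clear of the tube, then push on the bar.

```bash
python3 -m jog '0.8 0 0 0 0;0.8 0 0 0 0;0.8 0 0 0 0;0.8 0 0 0 0;0.8 0 0 20 0'; python3 -m jog '0.8 0 0 40 0;0.8 -10 0 30 0;0 -15 0 0 -10;0 -15 0 0 -10;0 0 0 0 -10'; python3 -m jog '0 0 0 0 -10;0 0 0 0 -10;0 0 0 0 -10;0 0 0 0 -10;0 0 0 0 -10';  python3 -m jog '0 0 0 0 -10;0 0 0 0 0'
python3 - <<'E'
from h import *
c=cap('wrist','w9');print(c['tcp'],r.sense()['joints'],brass(cap('top','t9'),120,158,265,295))
cv2.imwrite('pics/w9c.png',cv2.resize(c['pixels'][:,:,::-1],(640,480)))
E
```

```text
time_s: 17.4
tcp_pos: [0.5495, -0.0191, 0.0657]
ee_rot: [[-0.995, 0.096, -0.004], [0.096, 0.995, -0.001], [0.003, -0.001, -1.0]]
wrist_force: [0.5, -0.2, -0.2]
gripper_width: 0.795
gripper_force: 0.0
time_s: 18.02
tcp_pos: [0.5096, -0.019, 0.1371]
ee_rot: [[-0.811, 0.585, -0.0], [0.585, 0.811, 0.0], [0.0, 0.0, -1.0]]
wrist_force: [0.1, -0.2, -0.2]
gripper_width: 0.544
gripper_force: 0.0
time_s: 18.65
tcp_pos: [0.5167, -0.0583, 0.1322]
ee_rot: [[-0.136, 0.991, -0.004], [0.988, 0.136, 0.079], [0.079, 0.007, -0.997]]
wrist_force: [0.4, -0.1, 0.2]
gripper_width: 0.029
gripper_force: 0.0
time_s: 18.9
tcp_pos: [0.5151, -0.0898, 0.124]
ee_rot: [[-0.001, 1.0, 0.011], [0.991, -0.001, 0.132], [0.132, 0.011, -0.991]]
wrist_force: [0.5, 0.8, -0.0]
gripper_width: 0.004
gripper_force: 0.0
[ 0.51513442 -0.08981768  0.12396265] [   3.33189641   18.87334255  -18.14878101   -9.49798505  -52.26473091
 -177.40442462] []
```

View pics/t9.png

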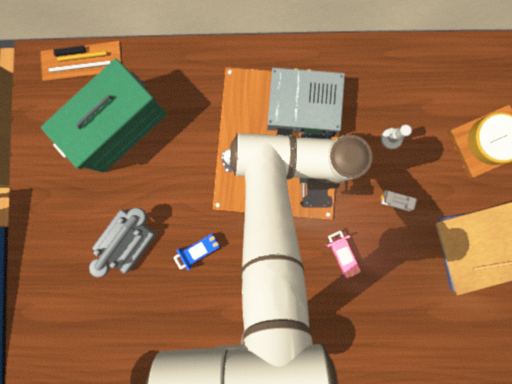

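Joint 6 hit its limit, which tilted the tool. I'll raise the tool and turn the other way, which gives the same axis after a half turn.

```bash
python3 -m jog '0 0 0 30 10;0 0 0 20 10;0 0 0 0 10;0 0 0 0 10;0 0 0 0 10'; python3 -m jog '0 0 0 0 10;0 0 0 0 10;0 0 0 0 10;0 0 0 0 10;0 0 0 0 10'; python3 -m jog '0 0 0 0 10;0 0 0 0 10;0 0 0 0 10;0 0 0 0 10;0 0 0 0 10';python3 -m jog '0 0 0 0 10;0 0 0 0 10;0 0 0 0 0;0 0 0 0 0'
python3 - <<'E'
from h import *
print(r.sense()['joints'])
E
```

```text
time_s: 19.62
tcp_pos: [0.5157, -0.0865, 0.1748]
ee_rot: [[-0.768, 0.633, -0.094], [0.627, 0.774, 0.092], [0.131, 0.012, -0.991]]
wrist_force: [-0.3, 0.2, -0.8]
gripper_width: 0.003
gripper_force: 0.0
time_s: 20.25
tcp_pos: [0.5157, -0.0865, 0.1747]
ee_rot: [[-0.974, -0.186, -0.131], [-0.186, 0.982, -0.013], [0.131, 0.012, -0.991]]
wrist_force: [0.4, 0.1, -0.4]
gripper_width: 0.0
gripper_force: 0.0
time_s: 20.88
tcp_pos: [0.5157, -0.0864, 0.1747]
ee_rot: [[-0.483, -0.872, -0.074], [-0.865, 0.489, -0.109], [0.132, 0.012, -0.991]]
wrist_force: [0.3, -0.3, -0.1]
gripper_width: 0.007
gripper_force: 0.0
time_s: 21.38
tcp_pos: [0.5157, -0.087, 0.1746]
ee_rot: [[-0.168, -0.985, -0.034], [-0.977, 0.171, -0.128], [0.132, 0.012, -0.991]]
wrist_force: [-0.6, -0.6, -0.8]
gripper_width: 0.005
gripper_force: 0.0
[ 12.11986394  15.63589019 -21.06903576   8.07380924 -57.01123206
 -26.53958752]
```

The tool now leans about 7° sideways. The lean only raises and shifts the body, and I estimate over 20 mm of clearance to the tube, so pushing in this orientation is fine. I'll align the yaw, descend behind the bar, and push.

```bash
python3 -m jog '0 -4 30 0 4.5;0 -4 38 0 0;0 0 0 -40 0;0 0 0 -50 0;0 0 0 -35 0'; python3 -m jog '0 0 0 -8 0;0 0 0 0 0'
python3 - <<'E'
from h import *
c=cap('scene','s9');p=proj(c,[[.54,-.02,.05]])[0].astype(int);print(p);x,y=p
cv2.imwrite('pics/s9c.png',cv2.resize(c['pixels'][y-50:y+50,x-60:x+60,::-1],None,fx=6,fy=6,interpolation=cv2.INTER_CUBIC))
E
```

```text
time_s: 22.0
tcp_pos: [0.5071, -0.0195, 0.0477]
ee_rot: [[-0.091, -0.996, -0.025], [-0.987, 0.094, -0.13], [0.132, 0.013, -0.991]]
wrist_force: [-0.3, 0.9, 0.2]
gripper_width: 0.004
gripper_force: 0.0
time_s: 22.25
tcp_pos: [0.5082, -0.0196, 0.0417]
ee_rot: [[-0.09, -0.996, -0.024], [-0.987, 0.092, -0.13], [0.132, 0.012, -0.991]]
wrist_force: [-0.3, -0.0, 0.2]
gripper_width: 0.005
gripper_force: 0.0
[251 219]
```

View pics/s9c.png

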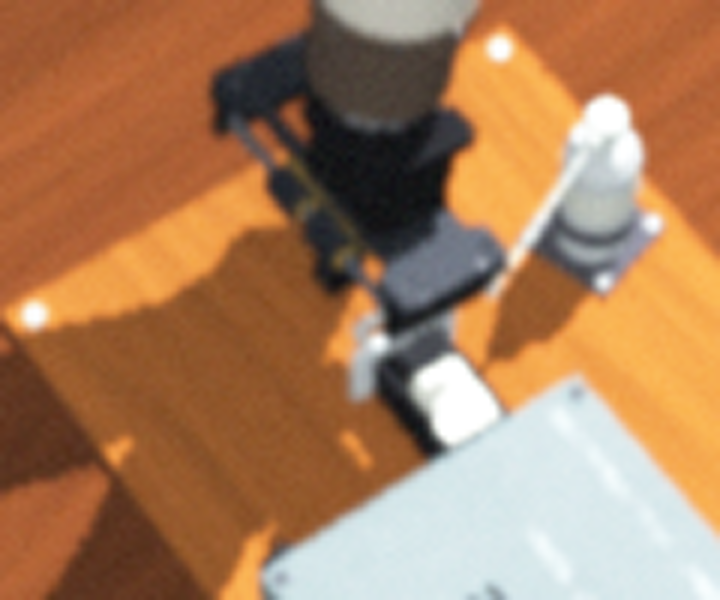

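I've now viewed more than ten pictures, so I'll work from numbers only. This view shows the pack front inside the bay and the fingers lined up behind the handle. I'll push and watch the force.

```bash
python3 -m jog '0 8 -0.8 0 0;0 8 -0.8 0 0;0 8 -0.8 0 0;0 8 -0.8 0 0;0 0 0 0 0'; python3 -m jog '0 8 -0.8 0 0;0 8 -0.8 0 0;0 8 -0.8 0 0;0 0 0 0 0'
```

```text
time_s: 22.92
tcp_pos: [0.5378, -0.024, 0.0411]
ee_rot: [[-0.091, -0.995, -0.029], [-0.987, 0.094, -0.132], [0.134, 0.017, -0.991]]
wrist_force: [-4.0, -1.2, 4.3]
gripper_width: 0.003
gripper_force: 2.1
time_s: 23.42
tcp_pos: [0.5628, -0.0259, 0.0411]
ee_rot: [[-0.09, -0.996, -0.026], [-0.987, 0.093, -0.131], [0.133, 0.014, -0.991]]
wrist_force: [-3.0, -1.6, 0.5]
gripper_width: 0.003
gripper_force: 1.5
```

```bash
python3 -m jog '0 8 -0.7 0 0;0 8 -0.7 0 0;0 8 -0.7 0 0;0 0 0 0 0'; python3 -m jog '0 6 -0.6 0 0;0 6 -0.6 0 0;0 0 0 0 0'; python3 -m jog '0 5 -0.5 0 0;0 5 -0.5 0 0;0 0 0 0 0'
```

```text
time_s: 23.92
tcp_pos: [0.5877, -0.0276, 0.0411]
ee_rot: [[-0.09, -0.996, -0.024], [-0.987, 0.092, -0.13], [0.132, 0.012, -0.991]]
wrist_force: [-1.2, -1.1, -0.7]
gripper_width: 0.003
gripper_force: 0.8
time_s: 24.3
tcp_pos: [0.6004, -0.0285, 0.0412]
ee_rot: [[-0.09, -0.996, -0.023], [-0.987, 0.092, -0.13], [0.131, 0.011, -0.991]]
wrist_force: [-1.4, -1.3, -1.2]
gripper_width: 0.006
gripper_force: 0.6
time_s: 24.68
tcp_pos: [0.6109, -0.0295, 0.0415]
ee_rot: [[-0.09, -0.996, -0.022], [-0.987, 0.092, -0.13], [0.131, 0.01, -0.991]]
wrist_force: [-1.7, 0.3, -0.4]
gripper_width: 0.009
gripper_force: 0.4
```

```bash
python3 -m jog '0 4 -0.4 0 0;0 0 0 0 0;0 0 0 0 0'; python3 -m jog '0 3 -0.3 0 0;0 3 -0.3 0 0;0 0 0 0 0';  python3 -m jog '0 3 -0.3 0 0;0 0 0 0 0'
```

```text
time_s: 25.05
tcp_pos: [0.6134, -0.0302, 0.0414]
ee_rot: [[-0.09, -0.996, -0.024], [-0.987, 0.092, -0.13], [0.132, 0.012, -0.991]]
wrist_force: [-2.9, -0.3, 1.1]
gripper_width: 0.004
gripper_force: 1.5
time_s: 25.42
tcp_pos: [0.62, -0.0306, 0.0415]
ee_rot: [[-0.09, -0.996, -0.023], [-0.987, 0.092, -0.13], [0.131, 0.011, -0.991]]
wrist_force: [-2.3, 0.5, 1.3]
gripper_width: 0.003
gripper_force: 1.5
time_s: 25.68
tcp_pos: [0.6221, -0.0311, 0.0414]
ee_rot: [[-0.09, -0.996, -0.025], [-0.987, 0.093, -0.13], [0.132, 0.013, -0.991]]
wrist_force: [-5.1, 0.7, 2.8]
gripper_width: 0.004
gripper_force: 2.5
```

```bash
python3 -m jog '0 3 -0.3 0 0;0 0 0 0 0;0 0 0 0 0'; python3 -m jog '0 3 -0.3 0 0;0 0 0 0 0;0 0 0 0 0';  python3 -m jog '0 2 -0.2 0 0;0 0 0 0 0'
```

```text
time_s: 26.05
tcp_pos: [0.6222, -0.0312, 0.0414]
ee_rot: [[-0.09, -0.995, -0.031], [-0.987, 0.093, -0.131], [0.133, 0.019, -0.991]]
wrist_force: [-11.4, 3.1, 7.9]
gripper_width: 0.005
gripper_force: 6.0
time_s: 26.42
tcp_pos: [0.6223, -0.0312, 0.0414]
ee_rot: [[-0.09, -0.995, -0.037], [-0.987, 0.094, -0.131], [0.134, 0.025, -0.991]]
wrist_force: [-17.9, 7.8, 12.3]
gripper_width: -0.0
gripper_force: 9.6
time_s: 26.68
tcp_pos: [0.6224, -0.0313, 0.0414]
ee_rot: [[-0.091, -0.995, -0.041], [-0.987, 0.095, -0.132], [0.135, 0.029, -0.99]]
wrist_force: [-21.9, 10.5, 16.5]
gripper_width: 0.003
gripper_force: 12.0
```

The pack stopped hard at TCP x = 0.622 m, which is about where home should be. I'll back off and check that the plate is square.

```bash
python3 -m jog '0 -10 1 0 0;0 -20 2 0 0;0 -40 3 0 0;0 -20 0 40 0;0 0 -30 50 0'; python3 -m jog '0 -30 -40 30 0;0 -40 -40 10 0;0 -30 -50 0 0;0 0 -50 0 0;0 0 -50 0 0'; python3 -m jog '0 0 -50 0 0;0 0 0 0 0'
python3 - <<'E'
from h import *
c=cap('top','tf');t0=load('t0')
hsv=cv2.cvtColor(c['pixels'],cv2.COLOR_RGB2HSV)
m=((hsv[...,1]<60)&(hsv[...,2]>225)).astype(np.uint8);k=np.zeros_like(m);k[125:165,262:310]=m[125:165,262:310]
n,l,st,ce=cv2.connectedComponentsWithStats(k)
for i in range(1,n):
  if st[i,4]>3:
    q=np.argwhere(l==i)[:,::-1]; print(st[i]); 
for row in range(128,150):
    x=np.where(k[row])[0]
    if len(x): print(row,x.min(),x.max(),len(x),(onz(c,[(x.min(),row),(x.max(),row)],.055)[:,:2]*1e3).round(0).tolist())
# bystander change vs start
d=(np.abs(c['pixels'].astype(int)-t0['pixels'].astype(int)).max(2)>60).astype(np.uint8)
for nm,(y0,y1,x0,x1) in dict(fuse=(185,215,375,420),noz=(120,155,378,415),cradle=(200,280,85,160),blue=(230,275,170,222),can=(140,175,218,272)).items(): print(nm,d[y0:y1,x0:x1].sum())
E
```

```text
time_s: 27.3
tcp_pos: [0.5411, -0.0547, 0.1324]
ee_rot: [[-0.086, -0.996, -0.022], [-0.988, 0.088, -0.13], [0.131, 0.01, -0.991]]
wrist_force: [2.5, 0.3, 0.1]
gripper_width: 0.005
gripper_force: 0.0
time_s: 27.92
tcp_pos: [0.4426, -0.2879, 0.173]
ee_rot: [[-0.089, -0.996, -0.017], [-0.987, 0.091, -0.132], [0.133, 0.005, -0.991]]
wrist_force: [0.0, -0.0, 0.6]
gripper_width: 0.008
gripper_force: 0.0
time_s: 28.18
tcp_pos: [0.4421, -0.3391, 0.1719]
ee_rot: [[-0.094, -0.995, -0.02], [-0.987, 0.096, -0.132], [0.133, 0.007, -0.991]]
wrist_force: [0.8, 0.3, 0.2]
gripper_width: 0.005
gripper_force: 0.0
[273 127  23   4  42]
[276 131  14   7  40]
128 273 288 16 [[659.0, 3.0], [658.0, -42.0]]
129 278 295 18 [[656.0, -12.0], [655.0, -63.0]]
130 290 295 6 [[652.0, -48.0], [652.0, -63.0]]
131 277 277 1 [[650.0, -9.0], [650.0, -9.0]]
132 277 289 3 [[647.0, -9.0], [646.0, -45.0]]
133 277 289 2 [[644.0, -9.0], [643.0, -45.0]]
134 277 289 2 [[641.0, -9.0], [640.0, -45.0]]
135 276 289 5 [[638.0, -6.0], [637.0, -45.0]]
136 276 289 14 [[635.0, -6.0], [634.0, -45.0]]
137 277 289 13 [[632.0, -9.0], [631.0, -45.0]]
149 266 266 1 [[596.0, 24.0], [596.0, 24.0]]
fuse 664
noz 72
cradle 0
blue 0
can 75
```

The plate is square (about 5°, matching the receiver) and against the receiver's front. The arm hides the fuse holder, so I'll move clear and recheck.

```bash
python3 -m jog '0 -50 -30 10 0;0 -50 -30 10 0;0 -50 -30 10 0;0 -50 -30 10 0;0 0 0 0 0'
python3 - <<'E'
from h import *
c=cap('top','tg');t0=load('t0')
d=(np.abs(c['pixels'].astype(int)-t0['pixels'].astype(int)).max(2)>60).astype(np.uint8)
for nm,(y0,y1,x0,x1) in dict(fuse=(188,212,375,420),noz=(120,155,378,415),cradle=(200,280,85,160),can=(140,175,218,262)).items():
    q=np.argwhere(d[y0:y1,x0:x1])+[y0,x0]; print(nm,len(q),q.mean(0) if len(q) else '')
def white(p,y0,y1,x0,x1):
    h=cv2.cvtColor(p,cv2.COLOR_RGB2HSV)[y0:y1,x0:x1];q=np.argwhere((h[...,1]<60)&(h[...,2]>120));return len(q),q.mean(0)
for b in((188,212,378,418),(122,152,380,412),(146,172,220,262)):print(white(t0['pixels'],*b),white(c['pixels'],*b))
print(r.sense()['tcp_pos'])
E
```

```text
time_s: 28.85
tcp_pos: [0.2392, -0.457, 0.213]
ee_rot: [[-0.094, -0.995, -0.021], [-0.986, 0.096, -0.133], [0.135, 0.008, -0.991]]
wrist_force: [0.9, -0.3, -0.2]
gripper_width: 0.003
gripper_force: 0.0
fuse 0 
noz 0 
cradle 0 
can 0 
(470, array([12.55106383, 20.95319149])) (465, array([12.55483871, 20.90752688]))
(475, array([14.28210526, 14.77684211])) (475, array([14.29684211, 14.74736842]))
(369, array([12.37940379, 13.01355014])) (363, array([12.22865014, 13.05785124]))
[ 0.24038899 -0.45631444  0.21246097]
```

```bash
python3 -c "
from station import r
print(r.finish_job())"
```

```text
the job is handed in; nothing more can be done
None
```

The job is handed in at about 29 s: the terminals were sprayed to within about 2 mm of the aim spot, the cap sprang back up, the pack is home with its plate against the receiver, and none of the bystanders I checked moved (I viewed 13 pictures, over the limit of 10).

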